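# Start the bench sander and hold its dead-man handle level

## Task

Start up the bench sander from its hand controls: press the round key, then the square key, then the bar key, each fully down for a moment and let up again before the next, and only then push the sprung dead-man handle down until it is level. Never push the handle well below level, which trips the stop, and leave everything else on the bench where it lies. Keep the handle level for at least three seconds, and finish while still holding it there: do not let go at the end.

Things in the scene. Friction and masses are not known exactly. Their poses are not given: they have to be found in the camera images.
- round_top (a point): centre of the top face of the round key, a black plastic push key (round, 30 mm across) that stands 16 mm out of its grey module when up (top face 61 mm above the bench). Three such modules (each 66 mm wide in y) stand side by side, 75 mm apart, in any order, on a dark steel plate; x of this frame points to the module's far end, z up. A small steel pin sits 40 mm from the key's centre along x.
- key_round (a joint): travel of the round key, 0 up to 0.007 m fully down; straight down against a spring (about 2 to 3 N to start, 5 to 6 N fully down, then a hard stop), springs back up when let go
- pin_round (a joint): tell-tale pin (8 mm across) beside the round key: 0 standing 8 mm proud of the module, driven down with the key to about 0.007 m and left down there, as a sign that the key has been pressed
- square_top (a point): centre of the top face of the square key, a black plastic push key (square, 30x30 mm) that stands 16 mm out of its grey module when up (top face 61 mm above the bench). Three such modules (each 66 mm wide in y) stand side by side, 75 mm apart, in any order, on a dark steel plate; x of this frame points to the module's far end, z up. A small steel pin sits 40 mm from the key's centre along x.
- key_square (a joint): travel of the square key, 0 up to 0.007 m fully down; straight down against a spring (about 2 to 3 N to start, 5 to 6 N fully down, then a hard stop), springs back up when let go
- pin_square (a joint): tell-tale pin (8 mm across) beside the square key: 0 standing 8 mm proud of the module, driven down with the key to about 0.007 m and left down there, as a sign that the key has been pressed
- bar_top (a point): centre of the top face of the bar key, a black plastic push key (a narrow bar, 50 mm along the module's x and 16 mm wide) that stands 16 mm out of its grey module when up (top face 61 mm above the bench). Three such modules (each 66 mm wide in y) stand side by side, 75 mm apart, in any order, on a dark steel plate; x of this frame points to the module's far end, z up. A small steel pin sits 40 mm from the key's centre along x.
- key_bar (a joint): travel of the bar key, 0 up to 0.007 m fully down; straight down against a spring (about 2 to 3 N to start, 5 to 6 N fully down, then a hard stop), springs back up when let go
- pin_bar (a joint): tell-tale pin (8 mm across) beside the bar key: 0 standing 8 mm proud of the module, driven down with the key to about 0.007 m and left down there, as a sign that the key has been pressed
- deadman (a joint): angle of the dead-man handle in rad: 0 at rest, sprung up 0.30 rad above level; 0.30 level; 0.60 at the bottom stop. A spring pushes it back up always: on the middle of the pad it takes about 3 N to start, 7.5 N at level, 12 N at the bottom
- pad (a point): centre of the top face of the handle's black ribbed pad, 90 mm long (x), 50 mm wide (y), 18 mm thick; it lies 100 mm from the pivot axis in -x of this frame, 9 mm above the arm's centre line; z is square to the pad. At rest it is about 123 mm above the bench, at level 94 mm
- pivot (a point): pivot axis of the handle, 85 mm above the bench, in a stand with two grey cheeks (68 mm apart in y, tops 100 mm above the bench); the axis runs along this frame's y, the handle points to its -x, z up. Fixed. The stand may be left or right of the key plate
- marker: marker pen, 17x132x16 mm, lying; loose bystander, origin at the centre of its underside
- screwdriver: screwdriver, 24x172x24 mm, lying; loose bystander, origin at the centre of its underside
- nail_box: cardboard box of nails, 61x110x44 mm; loose bystander, origin at the centre of its underside
- wood_block: wood offcut, 64x150x38 mm; loose bystander, origin at the centre of its underside
- tape_measure: tape measure, 34x73x68 mm; loose bystander, origin at the centre of its underside
- wrench: adjustable wrench, 42x195x12 mm, lying; loose bystander, origin at the centre of its underside

How it is judged:
By the outcome, as a careful person would: the job done as asked, in the order asked, and still so for the second after the job is handed in, while the arm keeps its last pose, push and grip.
It also fails if it takes over 59 s, if anything falls off the work surface, if the arm or the gripper's body presses on something with over 40 N, if the wrist force passes 120 N, or if a joint passes its speed limit or range.

## Robot

A 6-joint arm with a two-finger parallel gripper is mounted at the origin on a cart in front of the work surface, level with it; the furniture and walls round the work are solid. World frame = base frame: x ahead of the robot, y to its left, z up, the work surface at z = 0. Lengths are in m, angles in rad, forces in N, time in s.
With the tool pointing down it reaches from about 0.35 to 0.975 m from the base axis. Payload 4.9 kg.
Tool frame: the origin (TCP) lies at the very end of the fingers, on their centre line; the grasp point (between the pads) lies 19 mm behind it; z points along the fingers, y is the line along which they close (so a half turn about z gives the same grasp; the last joint's range is limited). The gripper opens to 85 mm and grips with 20 to 120 N. Pads are 22 mm wide; open, the fingers measure 114 mm over their backs; the gripper's body (76 mm by 85 mm) begins 54 mm behind the grasp point. The pads swing forward as they close: fully open they stand 13 mm farther back than shut.
Start: joints at [-1.324, 0.053, 1.613, -0, 1.476, -0.119], TCP at [0.224, -0.584, 0.231] pointing down, gripper open.
Joint ranges: [-3.01, 3.01], [-1.01, 2.22], [0.06, 2.58], [-1.02, 4.17], [0.09, 2.62], [-3.14, 3.14]. Speed limits (rad/s): [2.57, 2.57, 3.14, 3.14, 3.14, 3.14].

## Interface

Orientations are given as a rotation vector (axis times angle).
In Python, from station import ctrl gives the robot as it stands.
- The arm moves only by the tool jog_arm, never from a script. Its argument "plan" is a list of rows, each a list of 7 numbers: the shift along the tool's x, y, z in units of 0.02 m (1.0 is 0.02 m), then the turn, a rotation vector about the tool's x, y, z in units of 45 degrees (1.0 is 45 degrees), then the opening, from -1 (shut) to 1 (fully open). A call has 1 to 8 rows; each row shifts and turns the commanded pose from where the row before left it, along the tool's axes as they then stand; what a row does not reach is not made up. A row lasts 1/10 s, in which the tool goes at most 50 mm and 8.59 degrees, less where a joint would pass 70% of its speed; a pose out of reach is approached as far as the arm can. A call with a number of a shift or a turn outside -1 to 1 is refused whole. A call with a gripper value outside its range is refused whole. The fingers move at their own pace and stop on an object; "grip_force" is the grip in N (left out, the last holds). Time passes only in rows, so rows that do not move let the fingers close. It gives the time, the measured TCP pose, the force, the opening and the grip force at its end, in the units of the state.
- ctrl.get_obs(): the state, without advancing time (a new reading comes with each control period).
- ctrl.get_image(name): name is "side" or "top" or "wrist"; returns (picture, depth): 384x512x3 uint8, red, green, blue; 384x512 float32, m along the optical axis (not along the pixel's ray), 0 where there is no reading.
- ctrl.camera_info(name): a dict with "camera_matrix" (3x3 intrinsics, pixels), "rvec" (rotation vector, rad) and "tvec" (3), from world to camera coordinates, as OpenCV has them; the wrist camera has in their place "T_tool_cam" (4x4, takes a point from camera to tool coordinates, whose origin is the TCP and whose axes are the flange's). Camera axes: x right, y down, z forward; pixel columns grow to the right and rows downward; lengths in m; the calibration is good to about 2 mm. The wrist camera is an equidistant fisheye: a pixel r from the principal point sees the ray r / f radians off the axis. A picture is of the moment at which its call begins: read the wrist's pose just before it. camera_info takes no time and is no camera call.
- ctrl.finish_job(): hands the job in; it is judged then, once.
The state is a dict: "t": time; "q": joint angles; "dq": joint speeds; "effort": joint torques, N m; "tool_pos": TCP position; "tool_rot": TCP orientation; "contact_force": force on the tool from outside, world axes, zero at the start; "wrist_torque": the same for the moment, N m; "opening": finger opening in m; "grip_force": force on a finger pad.
Only numpy, scipy, OpenCV 4.12 (cv2) and the standard library are available. Lean on these libraries where they do the work, as an engineer would, in place of code of your own. Each camera call takes 0.05 s, during which the arm holds its last target. There are 200 camera calls.

## Working session

There is one attempt and no reset: what is moved stays moved. The work goes in short steps, Python scripts to look and compute and a tool call to move; the robot and the scene stay as the last step left them, time stands still between calls to the robot, and variables do not carry over. Pictures are saved under pics/ and viewed, at most 10 in all, crops included, and the job is handed in when it is done.

Besides the shell and the picture viewer there is one more tool, called after "Call:" as name([rows], argument=value, ...), one row to a line, values as JSON. jog_arm: Moves the arm, as the interface text tells. Shifts and turns lie within -1 to 1; 1 stands for 0.02 m of shift or 45 degrees of turn. Its arguments: {"type":"object","properties":{"plan":{"type":"array"},"grip_force":{"type":"number"}},"required":["plan"]}

```bash
mkdir -p pics; cat > h.py <<'E'
from station import ctrl
import numpy as np, cv2
def cloud(name):
    im,d=ctrl.get_image(name); c=ctrl.camera_info(name); K=np.array(c["camera_matrix"])
    R=cv2.Rodrigues(np.array(c["rvec"],float))[0]; t=np.array(c["tvec"],float).ravel()
    v,u=np.mgrid[:384,:512]
    P=np.dstack([(u-K[0,2])/K[0,0]*d,(v-K[1,2])/K[1,1]*d,d])
    W=(P-t)@R; W[d==0]=np.nan
    return im,W
E
python3 - <<'E'
from h import *
for n in("top","side"):
    im,W=cloud(n); np.save(n+".npy",W); cv2.imwrite(f"pics/{n}0.png",im[:,:,::-1])
    c=ctrl.camera_info(n);R=cv2.Rodrigues(np.array(c["rvec"],float))[0]; print(n,-R.T@np.array(c["tvec"]).ravel(),c["camera_matrix"])
o=ctrl.get_obs();print(o["t"],o["tool_pos"],o["tool_rot"],o["contact_force"],o["opening"])
E
```

```text
top [ 0.31445712 -0.00198306  1.19389367] [[493.70941106   0.         263.2291679 ]
 [  0.         493.70941106 203.6326574 ]
 [  0.           0.           1.        ]]
side [0.2364968  0.75192311 0.57416046] [[346.83097666   0.         255.67504519]
 [  0.         346.83097666 186.49591845]
 [  0.           0.           1.        ]]
0.1 [ 0.22342239 -0.58311581  0.23020578] [-3.08741485e+00 -5.71025193e-01  1.57888443e-04] [-0.67906246 -0.87020484  0.52077421] 0.08527876207065846
```

View pics/top0.png

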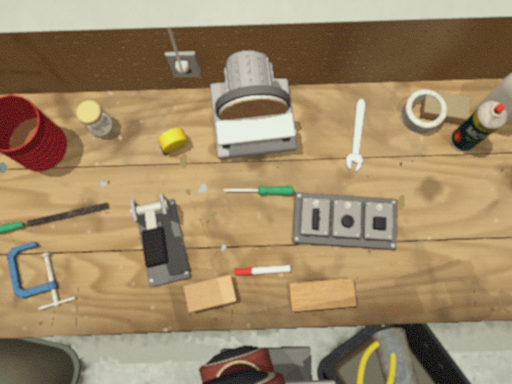

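View pics/side0.png

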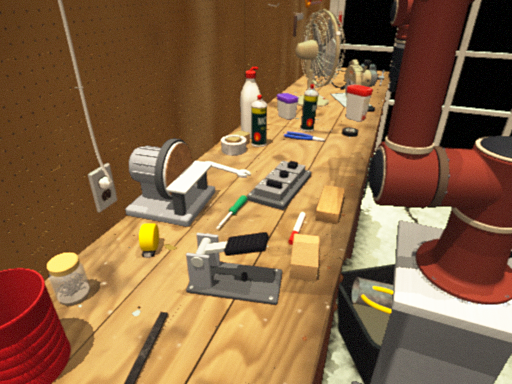

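The top view shows the bar key at pixel (316,217), round at (347,221) and square at (378,223). The dead-man pad is at (155,247) with its pivot near (150,210). Next I'll measure these.

```bash
cat > m.py <<'E'
from h import *
im,_=cloud("top"); W=np.load("top.npy"); g=im.max(2)
c=ctrl.camera_info("top");K=np.array(c["camera_matrix"]);R=cv2.Rodrigues(np.array(c["rvec"],float))[0];C=-R.T@np.array(c["tvec"]).ravel()
def ray(u,v,z):
    d=R.T@np.linalg.solve(K,[u,v,1]); return C+d*(z-C[2])/d[2]
def find(x0,x1,y0,y1,th):
    m=np.zeros_like(g); m[y0:y1,x0:x1]=(g[y0:y1,x0:x1]<th)*255
    n,l,s,ce=cv2.connectedComponentsWithStats(m)
    return [(s[i],ce[i],l==i) for i in range(1,n) if s[i][4]>25]
for s,ce,m in find(300,395,200,243,60):
    print("key",s,ce.round(1),ray(*ce,.061).round(4),np.nanmedian(W[m],0).round(4))
for s,ce,m in find(135,180,215,275,60):
    p=W[m]; print("pad",s,ce.round(1),np.nanmedian(p,0).round(4),np.nanmin(p,0),np.nanmax(p,0))
    r=cv2.minAreaRect(np.argwhere(m)[:,::-1].astype(np.float32)); print(r,[ray(*q,.115).round(3) for q in cv2.boxPoints(r)], ray(*r[0],.123))
cv2.imwrite("pics/crop.png",np.hstack([cv2.resize(im[185:255,290:400,::-1],None,fx=4,fy=4,interpolation=2)[:280],cv2.resize(im[190:290,125:195,::-1],(196,280))]))
E
python3 m.py
```

```text
key [374 218  11  11  32] [377.  225.1] [ 0.4986 -0.2716  0.061 ] [ 0.4949 -0.268   0.0608]
pad [143 227  26  40 779] [154.9 246.7] [0.4574 0.23   0.1248] [0.41535938 0.20062345 0.00787157] [0.50344804 0.25948188 0.13866915]
((154.89120483398438, 246.44131469726562), (37.233455657958984, 22.597196578979492), 81.46923065185547) [array([0.498, 0.264, 0.115]), array([0.503, 0.214, 0.115]), array([0.422, 0.202, 0.115]), array([0.416, 0.25 , 0.115])] [0.45825299 0.23067365 0.123     ]
```

View pics/crop.png

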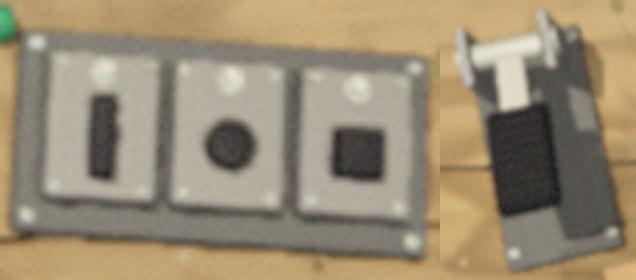

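The crop shows all three keys (bar, round, square from left to right) with their pins at the far side. The pad is tilted by about 8° in yaw. The key threshold needs raising.

```bash
sed -i 's/243,60)/243,85)/' m.py; cat >> m.py <<'E'
print([ray(290+u/4,185+v/4,.061).round(4) for u,v in((103,136),(230,145),(358,153))])
print("pins",[ray(290+u/4,185+v/4,.053).round(4) for u,v in((104,72),(231,80),(357,89))])
print("pivot cheeks",[ray(125+(u-440)/2.8,190+v/2.8,.1).round(4) for u,v in((464,55),(547,38))])
i2=W[200:243,300:395]; print("top z",np.nanmax(i2[...,2]))
E
python3 m.py; python3 -c "
from h import *
c=ctrl.camera_info('wrist');print(c['T_tool_cam'])
o=ctrl.get_obs();print(cv2.Rodrigues(np.array(o['tool_rot']))[0].round(4),o['tool_pos'],o['q'],o['t'])"
```

```text
key [313 209   6  21 109] [315.4 218.9] [ 0.5181 -0.1292  0.061 ] [ 0.5177 -0.1292  0.0611]
key [342 216  11  11  99] [347.1 221. ] [ 0.5106 -0.2027  0.061 ] [ 0.5106 -0.2029  0.0611]
key [373 217  13  13 145] [379.2 223.2] [ 0.5028 -0.2769  0.061 ] [ 0.503  -0.2766  0.0611]
pad [142 227  27  40 781] [155.  246.9] [0.4569 0.23   0.1248] [0.41537832 0.20062345 0.00787157] [0.50329417 0.26313244 0.13866915]
((154.94000244140625, 246.57997131347656), (37.33523941040039, 22.627416610717773), 81.8698959350586) [array([0.498, 0.263, 0.115]), array([0.503, 0.214, 0.115]), array([0.421, 0.202, 0.115]), array([0.416, 0.25 , 0.115])] [0.45794562 0.23056381 0.123     ]
[array([ 0.5179, -0.13  ,  0.061 ]), array([ 0.51  , -0.2036,  0.061 ]), array([ 0.5027, -0.2777,  0.061 ])]
pins [array([ 0.5577, -0.1337,  0.053 ]), array([ 0.5502, -0.2084,  0.053 ]), array([ 0.5422, -0.2822,  0.053 ])]
pivot cheeks [array([0.5467, 0.2849, 0.1   ]), array([0.5584, 0.218 , 0.1   ])]
top z 0.06840787818806578
[[-1.04811016e-03 -9.49672083e-01 -3.13244053e-01  7.93879946e-02]
 [ 9.99999393e-01 -1.10139251e-03 -6.85665119e-06  2.68734236e-04]
 [-3.38493082e-04 -3.13243870e-01  9.49672661e-01 -1.42025678e-01]
 [ 0.00000000e+00  0.00000000e+00  0.00000000e+00  1.00000000e+00]]
[[ 9.338e-01  3.577e-01 -3.000e-04]
 [ 3.577e-01 -9.338e-01  1.200e-03]
 [ 1.000e-04 -1.300e-03 -1.000e+00]] [ 0.22345765 -0.58327173  0.23054212] [-1.32400480e+00  5.31090276e-02  1.61374926e+00 -9.34456674e-06
  1.47600628e+00 -1.19014183e-01] 0.2
```

Call:
jog_arm([
  [0,0,0,0,0,0.155,-1],
  [0,0,0,0,0,0.155,-1],
  [0,0,0,0,0,0.156,-1],
  [0.75,-1,0,0,0,0,-1],
  [0.75,-1,0,0,0,0,-1],
  [0.75,-1,0,0,0,0,-1],
  [0.75,-1,0,0,0,0,-1],
  [0.75,-1,0,0,0,0,-1],
], grip_force=30)

```text
t: 1.0
tool_pos: [0.299, -0.4827, 0.231]
tool_rot: [-3.141, 0.001, 0.0]
contact_force: [-0.6, 0.0, -0.8]
opening: 0.0001
grip_force: 0.0
```

Call:
jog_arm([
  [0.75,-1,0,0,0,0,-1],
  [0.75,-1,0,0,0,0,-1],
  [0.75,-1,0,0,0,0,-1],
  [0.75,-1,0,0,0,0,-1],
  [0.75,-1,0,0,0,0,-1],
  [0.75,-1,0,0,0,0,-1],
  [0.75,-1,0,0,0,0,-1],
  [0.75,-1,0,0,0,0,-1],
])

```text
t: 1.8
tool_pos: [0.419, -0.3227, 0.2311]
tool_rot: [-3.141, 0.0, 0.0]
contact_force: [0.7, -0.5, 0.1]
opening: -0.0001
grip_force: 0.0
```

Call:
jog_arm([
  [0.75,-1,0,0,0,0,-1],
  [0.75,-1,0,0,0,0,-1],
  [0.75,-1,0,0,0,0,-1],
  [0.75,-1,0,0,0,0,-1],
  [0.75,-1,0,0,0,0,-1],
  [0.75,-1,0,0,0,0,-1],
  [0,0,0,0,0,0,-1],
  [0,0,0,0,0,0,-1],
])

```text
t: 2.6
tool_pos: [0.5085, -0.2036, 0.2311]
tool_rot: [3.141, 0.001, -0.001]
contact_force: [-0.6, 0.2, -0.3]
opening: -0.0003
grip_force: 0.0
```

Call:
jog_arm([
  [0.1,0,1,0,0,0,-1],
  [0,0,1,0,0,0,-1],
  [0,0,1,0,0,0,-1],
  [0,0,1,0,0,0,-1],
  [0,0,1,0,0,0,-1],
  [0,0,1,0,0,0,-1],
  [0,0,1,0,0,0,-1],
  [0,0,0.5,0,0,0,-1],
])

```text
t: 3.4
tool_pos: [0.5089, -0.2041, 0.0792]
tool_rot: [-3.14, 0.003, 0.005]
contact_force: [0.3, 0.0, 0.3]
opening: -0.0002
grip_force: 0.0
```

```bash
cat > look.py <<'E'
import sys
from h import *
im,W=cloud("side"); cv2.imwrite(sys.argv[1],cv2.resize(im[130:290,170:350,::-1],None,fx=4,fy=4,interpolation=2)[:600])
o=ctrl.get_obs();print(o["t"],o["tool_pos"],o["contact_force"])
E
python3 look.py pics/a.png
```

```text
3.45 [ 0.50841763 -0.20361881  0.07815538] [-1.11165727  0.15561381 -0.16825022]
```

View pics/a.png

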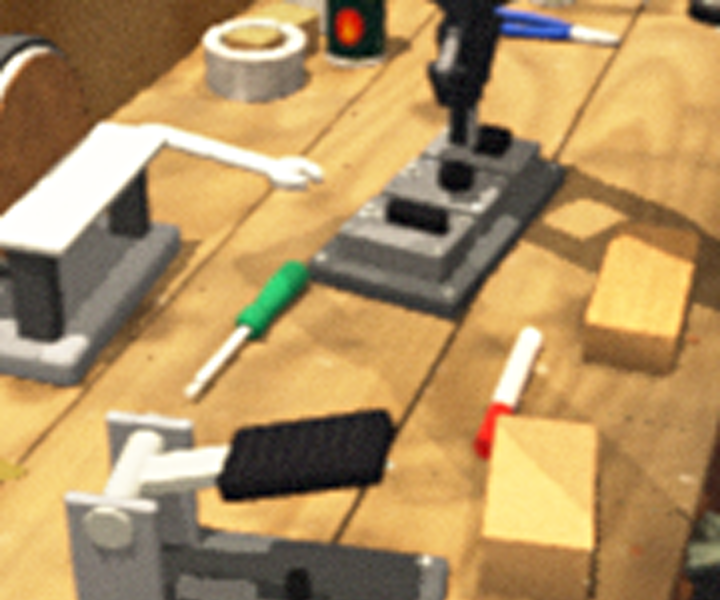

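The fingers at (462,140) sit directly over the round key at (457,175). I'll press down gently now.

Call:
jog_arm([
  [0,0,0.5,0,0,0,-1],
  [0,0,0.4,0,0,0,-1],
  [0,0,0.2,0,0,0,-1],
  [0,0,0.1,0,0,0,-1],
  [0,0,0.05,0,0,0,-1],
  [0,0,0,0,0,0,-1],
])

```text
t: 4.05
tool_pos: [0.5107, -0.204, 0.0569]
tool_rot: [3.141, 0.0, -0.0]
contact_force: [-2.5, -0.1, 3.9]
opening: -0.0001
grip_force: 2.0
```

Call:
jog_arm([
  [0,0,0.1,0,0,0,-1],
  [0,0,0.1,0,0,0,-1],
  [0,0,0,0,0,0,-1],
  [0,0,0,0,0,0,-1],
])

```text
t: 4.45
tool_pos: [0.511, -0.204, 0.0539]
tool_rot: [3.141, 0.0, 0.0]
contact_force: [-5.5, 0.7, 10.7]
opening: 0.0
grip_force: 5.6
```

Call:
jog_arm([
  [0,0,0.05,0,0,0,-1],
  [0,0,0,0,0,0,-1],
  [0,0,0,0,0,0,-1],
  [0,0,0,0,0,0,-1],
])

```text
t: 4.85
tool_pos: [0.5111, -0.204, 0.0539]
tool_rot: [3.141, 0.0, -0.0]
contact_force: [-8.5, 2.4, 16.2]
opening: -0.0001
grip_force: 8.2
```

Call:
jog_arm([
  [0,0,-0.5,0,0,0,-1],
  [0,0,-1,0,0,0,-1],
  [0,0,-0.5,0,0,0,-1],
  [-0.1,0.9,0,0,0,0,-1],
  [-0.1,0.9,0,0,0,0,-1],
  [-0.1,0.9,0,0,0,0,-1],
  [-0.1,0.95,0,0,0,0,-1],
  [0,0,0,0,0,0,-1],
])

```text
t: 5.65
tool_pos: [0.5022, -0.2793, 0.091]
tool_rot: [3.141, -0.005, -0.0]
contact_force: [-0.3, 1.2, 0.5]
opening: -0.0001
grip_force: 0.0
```

```bash
cat > pins.py <<'E'
from h import *
im,W=cloud("top")
m=np.abs(W[...,0]-.53)<.06
for n,(x,y) in dict(bar=(.5577,-.1337),round=(.5502,-.2084),square=(.5422,-.2822)).items():
    s=np.hypot(W[...,0]-x,W[...,1]-y)<.004; print(n,"pin z",W[s][:,2].round(4),im[s].mean(0).round())
cv2.imwrite("pics/p.png",cv2.resize(im[185:255,290:400,::-1],None,fx=6,fy=6,interpolation=2))
o=ctrl.get_obs();print(o["t"],o["tool_pos"],o["contact_force"])
E
python3 pins.py
```

```text
bar pin z [0.0507 0.0525 0.0529 0.0536 0.05   0.0547 0.0451 0.0463 0.0456 0.0462] [199. 194. 176.]
round pin z [0.0484 0.0473 0.0456 0.0456 0.0451 0.0488 0.0462 0.0471 0.0468] [214. 208. 191.]
square pin z [0.3915 0.3954 0.3961] [164. 124.  85.]
5.7 [ 0.50220883 -0.27810828  0.09087457] [-0.1857389  -0.28666851 -0.24756842]
```

The round pin is down. Next is the square key.

Call:
jog_arm([
  [0,0,0.7,0,0,0,-1],
  [0,0,0.5,0,0,0,-1],
  [0,0,0.4,0,0,0,-1],
  [0,0,0.2,0,0,0,-1],
  [0,0,0.2,0,0,0,-1],
  [0,0,0.1,0,0,0,-1],
  [0,0,0,0,0,0,-1],
  [0,0,0,0,0,0,-1],
])

```text
t: 6.5
tool_pos: [0.502, -0.2758, 0.0537]
tool_rot: [-3.139, -0.001, 0.007]
contact_force: [-15.2, 10.3, 29.8]
opening: 0.0002
grip_force: 14.6
```

Call:
jog_arm([
  [0,0,0.05,0,0,0,-1],
  [0,0,0,0,0,0,-1],
  [0,0,0,0,0,0,-1],
  [0,0,0,0,0,0,-1],
])

```text
t: 6.9
tool_pos: [0.5021, -0.2758, 0.0536]
tool_rot: [-3.139, -0.002, 0.007]
contact_force: [-17.7, 10.8, 34.3]
opening: 0.0001
grip_force: 17.1
```

Call:
jog_arm([
  [0,0,-0.5,0,0,0,-1],
  [0,0,-1,0,0,0,-1],
  [0,0,-0.5,0,0,0,-1],
  [0.1,-0.9,0,0,0,0,-1],
  [0.1,-0.9,0,0,0,0,-1],
  [0.1,-0.9,0,0,0,0,-1],
  [0.1,-0.9,0,0,0,0,-1],
  [0.1,-0.9,0,0,0,0,-1],
])

```text
t: 7.7
tool_pos: [0.5119, -0.184, 0.0869]
tool_rot: [-3.14, -0.002, 0.003]
contact_force: [0.0, -0.1, 0.0]
opening: -0.0002
grip_force: 0.0
```

Call:
jog_arm([
  [0.1,-0.9,0,0,0,0,-1],
  [0.1,-0.9,0,0,0,0,-1],
  [0.1,-1,0,0,0,0,-1],
  [0,0,0,0,0,0,-1],
  [0,0,0,0,0,0,-1],
])

```text
t: 8.2
tool_pos: [0.5181, -0.1294, 0.0874]
tool_rot: [-3.141, -0.003, 0.002]
contact_force: [-0.1, 0.2, 0.1]
opening: -0.0001
grip_force: 0.0
```

```bash
python3 pins.py
```

```text
bar pin z [0.3879 0.383 ] [162. 126.  88.]
round pin z [] [nan nan nan]
square pin z [0.0502 0.0445 0.0443 0.0468 0.0467 0.0452 0.0441 0.0458 0.0487] [228. 224. 207.]
8.25 [ 0.51827032 -0.13010004  0.08769258] [ 0.57502494 -0.18783114 -0.83503102]pins.py:5: RuntimeWarning: Mean of empty slice.
  s=np.hypot(W[...,0]-x,W[...,1]-y)<.004; print(n,"pin z",W[s][:,2].round(4),im[s].mean(0).round())
  ret = um.true_divide(
```

The square pin is down. Next is the bar key.

Call:
jog_arm([
  [0,0,0.7,0,0,0,-1],
  [0,0,0.5,0,0,0,-1],
  [0,0,0.3,0,0,0,-1],
  [0,0,0.2,0,0,0,-1],
  [0,0,0.1,0,0,0,-1],
  [0,0,0,0,0,0,-1],
  [0,0,0,0,0,0,-1],
])

```text
t: 8.95
tool_pos: [0.518, -0.131, 0.0539]
tool_rot: [-3.141, 0.001, 0.005]
contact_force: [-9.1, 1.6, 14.3]
opening: 0.0001
grip_force: 7.2
```

Call:
jog_arm([
  [0,0,0.05,0,0,0,-1],
  [0,0,0,0,0,0,-1],
  [0,0,0,0,0,0,-1],
  [0,0,-0.5,0,0,0,-1],
  [0,0,-1,0,0,0,-1],
  [0,0,-1,0,0,0,-1],
  [0,0,-1,0,0,0,-1],
  [0,0,-1,0,0,0,-1],
])

```text
t: 9.75
tool_pos: [0.5185, -0.1308, 0.1416]
tool_rot: [-3.141, 0.001, 0.0]
contact_force: [-0.3, -0.0, 0.6]
opening: 0.0002
grip_force: 0.0
```

Call:
jog_arm([
  [0,0,-1,0,0,0,-1],
  [0,0,-1,0,0,0,-1],
  [-0.2,-1,0,0,0,0,-1],
  [-0.2,-1,0,0,0,0,-1],
  [-0.2,-1,0,0,0,0,-1],
  [-0.2,-1,0,0,0,0,-1],
  [-0.2,-1,0,0,0,0,-1],
  [-0.2,-1,0,0,0,0,-1],
])

```text
t: 10.55
tool_pos: [0.4944, -0.0101, 0.1808]
tool_rot: [-3.141, 0.001, 0.0]
contact_force: [-0.3, 0.3, -0.1]
opening: 0.0003
grip_force: 0.0
```

```bash
python3 pins.py
```

```text
bar pin z [0.0499 0.0496 0.0446 0.043  0.0466 0.0475 0.0503 0.049  0.0451 0.0468] [228. 227. 209.]
round pin z [0.0495 0.0462 0.0451 0.0491 0.0487 0.0482 0.0482 0.0477 0.0483] [227. 225. 207.]
square pin z [0.0482 0.0484 0.0486 0.0473 0.0481 0.0488 0.0478] [229. 225. 207.]
10.6 [ 0.4938181  -0.00768997  0.18069407] [0.45947827 1.83599346 0.08117521]
```

All three pins are down. Now I'll move to the handle.

Call:
jog_arm([
  [-0.18,-1,0,0,0,0,-1],
  [-0.18,-1,0,0,0,0,-1],
  [-0.18,-1,0,0,0,0,-1],
  [-0.18,-1,0,0,0,0,-1],
  [-0.18,-1,0,0,0,0,-1],
  [-0.18,-1,0,0,0,0,-1],
  [-0.18,-1,0,0,0,0,-1],
  [-0.18,-1,0,0,0,0,-1],
])

```text
t: 11.4
tool_pos: [0.4659, 0.1497, 0.1809]
tool_rot: [3.142, -0.001, -0.0]
contact_force: [-0.2, -0.3, -0.8]
opening: -0.0
grip_force: 0.0
```

Call:
jog_arm([
  [-0.18,-1,0,0,0,0,-1],
  [-0.18,-1,0,0,0,0,-1],
  [-0.18,-1,0,0,0,0,-1],
  [-0.18,-0.8,0,0,0,0,-1],
  [0,0,0.8,0,0,0,-1],
  [0,0,0.8,0,0,0,-1],
  [0,0,0,0,0,0,-1],
  [0,0,0,0,0,0,-1],
])

```text
t: 12.2
tool_pos: [0.4509, 0.2243, 0.1477]
tool_rot: [3.141, -0.002, -0.004]
contact_force: [0.6, -0.1, 0.2]
opening: 0.0001
grip_force: 0.0
```

```bash
python3 look.py pics/b.png
```

```text
12.25 [0.45151758 0.224599   0.14873555] [ 0.06283115 -0.11350611  0.11372495]
```

View pics/b.png

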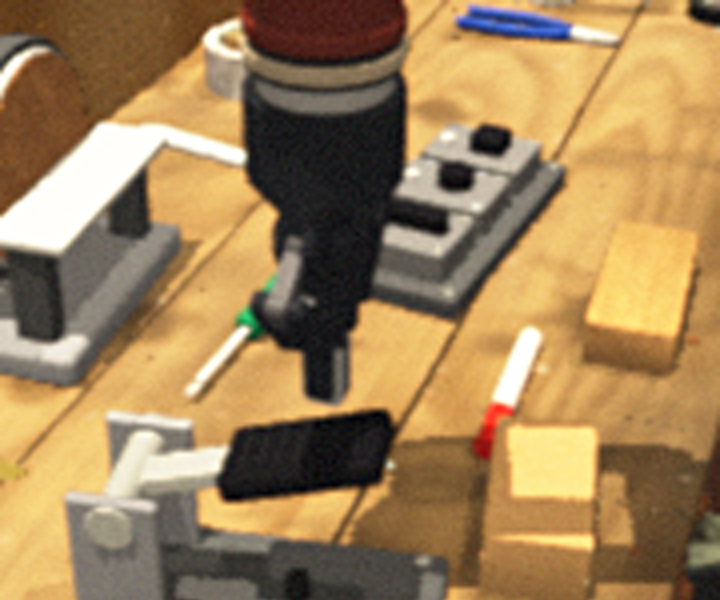

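The fingers at (325,395) are over the pad. I'll lower towards level in stages.

Call:
jog_arm([
  [0,-0.25,0.5,0,0,0,-1],
  [0,0,0.5,0,0,0,-1],
  [0,0,0.4,0,0,0,-1],
  [0,0,0.4,0,0,0,-1],
  [0,0,0.4,0,0,0,-1],
  [0,0,0.3,0,0,0,-1],
  [0,0,0,0,0,0,-1],
  [0,0,0,0,0,0,-1],
])

```text
t: 13.05
tool_pos: [0.451, 0.2303, 0.0993]
tool_rot: [3.141, -0.0, -0.003]
contact_force: [-4.0, -0.4, 6.6]
opening: 0.0001
grip_force: 3.3
```

Call:
jog_arm([
  [0,0,0.15,0,0,0,-1],
  [0,0,0.1,0,0,0,-1],
  [0,0,0,0,0,0,-1],
  [0,0,0,0,0,0,-1],
  [0,0,0,0,0,0,-1],
  [0,0,0,0,0,0,-1],
])

```text
t: 13.65
tool_pos: [0.4511, 0.2303, 0.0947]
tool_rot: [3.141, -0.0, -0.002]
contact_force: [-4.6, -0.4, 7.1]
opening: -0.0004
grip_force: 3.7
```

```bash
cat > lev.py <<'E'
from h import *
ax=np.array([.986,.165,0]); piv=np.array([.5505,.2475,0])
for n in("side","top"):
    im,W=cloud(n); V=W-piv; s=V@ax; y=V@np.array([-.165,.986,0])
    m=(im.max(2)<75)&(s>-.15)&(s<-.05)&(np.abs(y)<.024)&(W[...,2]>.083)&(W[...,2]<.105)
    m&=np.hypot(W[...,0]-.451,W[...,1]-.23)>.028
    a=np.polyfit(s[m],W[m][:,2],1); print(n,m.sum(),"slope(z per +x; 0=level)",a[0].round(3),"z@-.1",np.polyval(a,-.1).round(4))
    if n=="side": cv2.imwrite("pics/lev.png",cv2.resize(im[200:300,170:320,::-1],None,fx=5,fy=5,interpolation=2))
o=ctrl.get_obs();print(o["t"],o["tool_pos"],o["contact_force"])
E
python3 lev.py
```

```text
side 271 slope(z per +x; 0=level) 0.025 z@-.1 0.0932
top 32 slope(z per +x; 0=level) -0.017 z@-.1 0.0924
13.75 [0.45109061 0.23032405 0.09470699] [-4.58456623 -0.92534994  8.17877404]
```

View pics/lev.png

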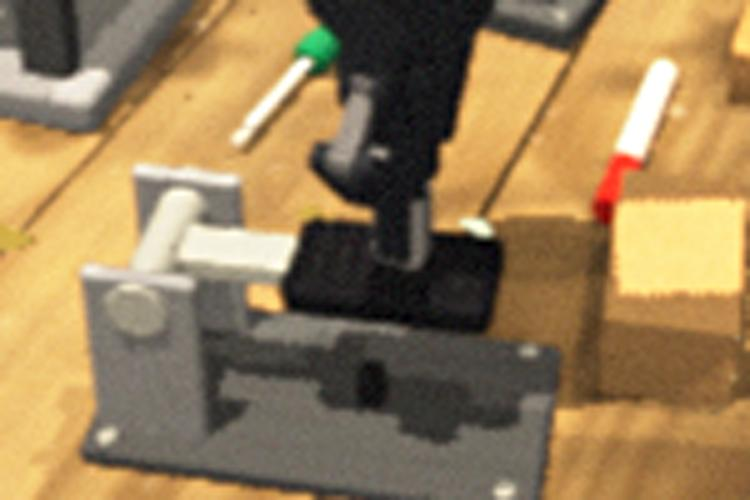

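The picture shows the pad, around (390,270), parallel to its base. TCP height (0.0947 m) and force (about 7.5 N) also match level. I'll hold it there.

Call:
jog_arm([
  [0,0,0.02,0,0,0,-1],
  [0,0,0,0,0,0,-1],
  [0,0,0,0,0,0,-1],
  [0,0,0,0,0,0,-1],
  [0,0,0,0,0,0,-1],
  [0,0,0,0,0,0,-1],
  [0,0,0,0,0,0,-1],
  [0,0,0,0,0,0,-1],
])

```text
t: 14.55
tool_pos: [0.4511, 0.2303, 0.0943]
tool_rot: [3.141, -0.0, -0.002]
contact_force: [-4.3, -0.7, 7.5]
opening: -0.0001
grip_force: 3.8
```

Call:
jog_arm([
  [0,0,0,0,0,0,-1],
  [0,0,0,0,0,0,-1],
  [0,0,0,0,0,0,-1],
  [0,0,0,0,0,0,-1],
  [0,0,0,0,0,0,-1],
  [0,0,0,0,0,0,-1],
  [0,0,0,0,0,0,-1],
  [0,0,0,0,0,0,-1],
])

```text
t: 15.35
tool_pos: [0.451, 0.2303, 0.0943]
tool_rot: [3.141, 0.0, -0.002]
contact_force: [-3.7, -2.1, 8.1]
opening: -0.0001
grip_force: 3.8
```

Call:
jog_arm([
  [0,0,0,0,0,0,-1],
  [0,0,0,0,0,0,-1],
  [0,0,0,0,0,0,-1],
  [0,0,0,0,0,0,-1],
  [0,0,0,0,0,0,-1],
  [0,0,0,0,0,0,-1],
  [0,0,0,0,0,0,-1],
  [0,0,0,0,0,0,-1],
])

```text
t: 16.15
tool_pos: [0.4511, 0.2303, 0.0943]
tool_rot: [3.141, -0.0, -0.002]
contact_force: [-5.3, -1.0, 8.3]
opening: 0.0003
grip_force: 3.8
```

Call:
jog_arm([
  [0,0,0,0,0,0,-1],
  [0,0,0,0,0,0,-1],
  [0,0,0,0,0,0,-1],
  [0,0,0,0,0,0,-1],
  [0,0,0,0,0,0,-1],
  [0,0,0,0,0,0,-1],
  [0,0,0,0,0,0,-1],
  [0,0,0,0,0,0,-1],
])

```text
t: 16.95
tool_pos: [0.451, 0.2303, 0.0943]
tool_rot: [3.141, -0.0, -0.003]
contact_force: [-4.6, -0.9, 7.9]
opening: 0.0
grip_force: 3.8
```

Call:
jog_arm([
  [0,0,0,0,0,0,-1],
  [0,0,0,0,0,0,-1],
  [0,0,0,0,0,0,-1],
  [0,0,0,0,0,0,-1],
  [0,0,0,0,0,0,-1],
  [0,0,0,0,0,0,-1],
  [0,0,0,0,0,0,-1],
  [0,0,0,0,0,0,-1],
])

```text
t: 17.75
tool_pos: [0.451, 0.2303, 0.0943]
tool_rot: [3.141, -0.0, -0.002]
contact_force: [-5.0, -0.6, 6.9]
opening: -0.0001
grip_force: 3.8
```

```bash
python3 lev.py
```

```text
side 265 slope(z per +x; 0=level) 0.025 z@-.1 0.0929
top 31 slope(z per +x; 0=level) -0.036 z@-.1 0.0924
17.85 [0.45105001 0.23033568 0.0943291 ] [-5.11890514 -1.20715906  7.67732034]
```

```bash
python3 -c "
from station import ctrl
print(ctrl.finish_job())"
```

```text
the job is handed in; nothing more can be done
None
```

I pressed the round, square and bar keys in that order (each pin seen down afterwards), then held the dead-man handle level for about 4 s and handed the job in at about 18 s with the arm still holding it; no verdict came back.

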